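# Pack the take-home kit and hold the follower block for fastening

## Robot

A 6-joint arm with a two-finger parallel gripper is mounted at the origin on a cart in front of the work surface, level with it; the furniture and walls round the work are solid. World frame = base frame: x ahead of the robot, y to its left, z up, the work surface at z = 0. Lengths are in m, angles in rad, forces in N, time in s.
With the tool pointing down it reaches from about 0.225 to 0.875 m from the base axis. Payload 3.4 kg.
Tool frame: the origin (TCP) lies at the very end of the fingers, on their centre line; the grasp point (between the pads) lies 19 mm behind it; z points along the fingers, y is the line along which they close (so a half turn about z gives the same grasp; the last joint's range is limited). The gripper opens to 85 mm and grips with 20 to 120 N. Pads are 22 mm wide; open, the fingers measure 114 mm over their backs; the gripper's body (76 mm by 85 mm) begins 54 mm behind the grasp point. The pads swing forward as they close: fully open they stand 13 mm farther back than shut.
Start: joints at [-1.311, 0.276, 1.505, -0, 1.361, -0.121], TCP at [0.214, -0.534, 0.231] pointing down, gripper open.
Joint ranges: [-2.89, 2.89], [-0.75, 2.08], [0.22, 2.7], [-1.18, 4.32], [0.11, 2.71], [-2.7, 2.7]. Speed limits (rad/s): [2.57, 2.57, 3.14, 3.14, 3.14, 3.14].

## Interface

Orientations are given as a unit quaternion [w, x, y, z].
In Python, from rig import get_state, optics, sign_off gives the robot as it stands.
- The arm moves only by the tool send_rows, never from a script. Its argument "increments" is a list of rows, each an object with "gripper": the gripper's target within -1 to 1 (shut at 1, half-way at 0, fully open at -1); "linear": the shift along the world's x, y, z in m, a list of three; "delta_rot": the turn, a rotation vector about the world's x, y, z in rad, a list of three. In form: [{"gripper": gripper, "linear": [dx, dy, dz], "delta_rot": [rx, ry, rz]}, ...]. A call has 1 to 8 rows; each row is the pose to reach, as a shift and turn from the pose commanded when the call began; what a row does not reach only later rows make up. A row lasts 1/10 s, in which the tool goes at most 50 mm and 8.59 degrees, less where a joint would pass 70% of its speed; a pose out of reach is approached as far as the arm can. A call with a gripper value outside its range is refused whole. The fingers move at their own pace and stop on an object; "newtons" is the grip in N (left out, the last holds). Time passes only in rows, so rows that repeat a pose let the fingers close. It gives the time, the measured TCP pose, the force, the opening and the grip force at its end, in the units of the state.
- get_state(): the state, without advancing time (a new reading comes with each control period).
- optics.get_image(name): name is "scene" or "top"; returns a dict with "pixels" (400x640x3 uint8, blue, green, red), "K" (3x3 intrinsics, pixels), "k1" (the pictures are not rectified: a ray, as slopes to the right and down, at radius r is drawn at 1 + k1 r^2 times it, then the intrinsics apply), "rvec" (rotation vector, rad) and "tvec" (3), from world to camera coordinates, as OpenCV has them. Camera axes: x right, y down, z forward; pixel columns grow to the right and rows downward; lengths in m; the calibration is good to about 2 mm. A picture is of the moment at which its call begins. There is no depth.
- sign_off(): hands the job in; it is judged then, once.
The state is a dict: "clock": time; "qpos": joint angles; "qd": joint speeds; "effort": joint torques, N m; "position": TCP position; "ee_rot": TCP orientation; "contact_force": force on the tool from outside, world axes, zero at the start; "moment": the same for the moment, N m; "width": finger opening in m; "gripper_force": force on a finger pad.
Only numpy, scipy, OpenCV 4.12 (cv2) and the standard library are available. Lean on these libraries where they do the work, as an engineer would, in place of code of your own. Each camera call takes 0.05 s, during which the arm holds its last target. There are 200 camera calls.

## Task

Pack the take-home kit in the narrow caddy: first set the pink-and-white jar in at the black sprung end stop, then set the balm tin in behind it, then put the blue follower block in behind the tin, all standing flat on the caddy's floor and set down rather than dropped. Push the block along the caddy so that the row presses the sprung stop back until its red pointers stand within the green marks, never ramming it to the end of its travel, and keep that steady push: the program finishes while the robot is still holding the block there, touching neither jar nor tin, so that a colleague can tighten its screws. Leave the other loose things where they are.

Things in the scene. Friction and masses are not known exactly. Their poses are not given: they have to be found in the camera images.
- caddy: Low open grey box with dark metal walls, fixed to the table, 80 wide (x) by 300 long (y, towards the sprung stop), 118 wide over lugs. Origin: centre of underside. Floor 4 mm up; side walls and -y end wall 16 high. Channel 68 wide, from y = -144 to the stop face (y = +72 relaxed). Grey spring housing, 40 high, at y = 114 to 150. Shelves outside both walls carry green marks at y = 82 to 92.
- stop_face (a point): Centre of the front face of the black sprung stop plate (64 wide, 30 high, 20 mm above the table); at y = +72 mm in the caddy's frame when relaxed. Red pointers stick out from this face's plane to both sides, over the gauge shelves.
- end_stop (a joint): How far the stop is pushed back, m: 0 relaxed, 0.030 at its hard end (never go beyond 0.027); the red pointers are within the green marks from 0.010 to 0.020. Push needed: 3 N to start, then 0.4 N per mm (7 N at 0.010, 11 N at 0.020), plus 0.5 to 2 N friction of the row on the floor. It springs back.
- pink_jar: Round jar with pink body and white lid, 53 diameter, 50 high, standing; origin at the centre of its underside. About 0.12 kg.
- balm_tin: Low round tin, white with golden-brown lid, 65 diameter, 29 high, standing; origin at the centre of its underside. About 0.07 kg.
- follower: Loose blue block 60 wide (its x) by 46 long (its y) by 30 high; upright grip fin in the middle of its top, 36 wide (x), 14 thick (y), from 30 to 66 mm above the underside; small brass screw heads beside it. Same front and back. Goes in the channel with its x across it. Origin: centre of the underside. About 0.18 kg.
- white_jar: Bystander: white jar with grey lid, 63 diameter, 45 high. Leave alone (may not move by 30 mm).
- timer: Bystander: round countdown timer, white and mint green, 64 diameter, 38 high. Leave alone.
- ampoule_box: Bystander: small white carton 32 x 78 x 20 lying flat. Leave alone.
- cream_tube: Bystander: cream tube lying flat, 43 x 146 x 30. Leave alone.
- red_clip: Bystander: red spring clip, 14 x 52 x 15. Leave alone.
There are look-alikes about, which are no part of the job. What is shaped like the pink_jar but orange is not meant.

How it is judged:
By the outcome, as a careful person would: the job done as asked, in the order asked, and still so for the second after the job is handed in, while the arm keeps its last pose, push and grip.
It also fails if it takes over 64 s, if anything falls off the work surface, if the arm or the gripper's body presses on something with over 40 N, if the wrist force passes 120 N, or if a joint passes its speed limit or range.

## Working session

There is one attempt and no reset: what is moved stays moved. The work goes in short steps, Python scripts to look and compute and a tool call to move; the robot and the scene stay as the last step left them, time stands still between calls to the robot, and variables do not carry over. Pictures are saved under pics/ and viewed, at most 10 in all, crops included, and the job is handed in when it is done.

Besides the shell and the picture viewer there is one more tool, called in YAML: its name, and indented under it one key for each argument. send_rows: Moves the arm, as the interface text tells. Its arguments: {"type":"object","properties":{"increments":{"type":"array"},"newtons":{"type":"number"}},"required":["increments"]}

```bash
mkdir -p pics
cat > h.py <<'E'
import numpy as np, cv2
from rig import get_state, optics, sign_off
def grab(n):
    d=optics.get_image(n); return d
def ray(d,uv):
    K=np.array(d["K"]);R=cv2.Rodrigues(np.array(d["rvec"],float))[0];t=np.array(d["tvec"],float).ravel()
    p=cv2.undistortPoints(np.array(uv,float).reshape(-1,1,2),K,np.array([d["k1"],0,0,0],float)).reshape(-1,2)
    v=np.c_[p,np.ones(len(p))]@R
    return -R.T@t,v
def onplane(d,uv,z):
    c,v=ray(d,uv); s=(z-c[2])/v[:,2]; return c+v*s[:,None]
def proj(d,P):
    return cv2.projectPoints(np.array(P,float).reshape(-1,1,3),np.array(d["rvec"],float),np.array(d["tvec"],float),np.array(d["K"],float),np.array([d["k1"],0,0,0],float))[0].reshape(-1,2)
E
python3 - <<'E'
from h import *
import pickle
D={}
for n in("top","scene"):
    d=grab(n);D[n]=d;cv2.imwrite(f"pics/{n}0.png",d["pixels"])
    c,_=ray(d,[[320,200]]);print(n,c.round(3),d["k1"])
pickle.dump(D,open("d0.pkl","wb"))
print(get_state())
E
```

```text
top [ 0.348 -0.166  1.022] -0.03262449292225459
scene [-0.5   -0.748  0.898] -0.04425767617568263
{'clock': 0.1, 'qpos': array([-1.31098583e+00,  2.76552053e-01,  1.50601386e+00,  1.47778224e-05,
        1.36070156e+00, -1.20973302e-01]), 'qd': array([ 0.00051408, -0.00151772, -0.00272215, -0.00012598,  0.00107151,
       -0.00042546]), 'effort': array([ 9.48617635e-04, -4.17697620e+01, -2.46406388e+01, -1.36675594e-04,
        5.81974920e-03, -1.22672509e-05]), 'position': array([ 0.21358976, -0.53334964,  0.23051172]), 'ee_rot': array([-8.35891979e-04,  9.81930095e-01,  1.89242140e-01, -5.08772482e-05]), 'contact_force': array([-0.44124279,  0.40294174, -0.05010749]), 'moment': array([ 0.00773634, -0.04304781, -0.05925092]), 'gripper_force': 0.0, 'width': 0.08541112257384019}
```

View pics/top0.png

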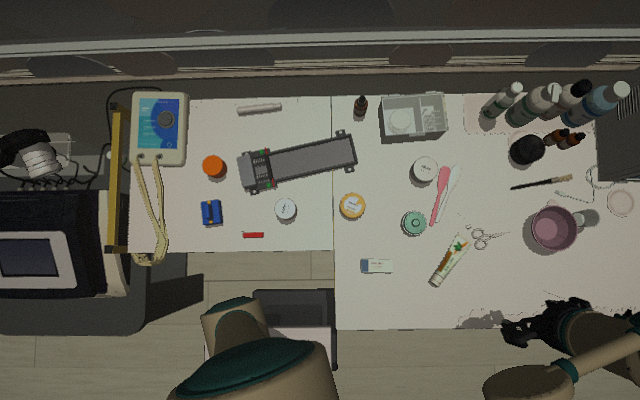

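View pics/scene0.png

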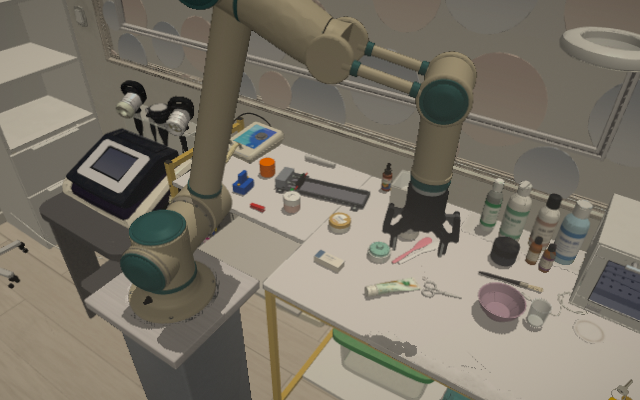

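Run:
```python
from h import *
import pickle
D=pickle.load(open("d0.pkl","rb"))
a=D["top"]["pixels"][120:250,190:450]; b=D["scene"]["pixels"][140:250,220:420]
a=cv2.resize(a,(780,390),interpolation=cv2.INTER_CUBIC)
b=cv2.resize(b,None,fx=3.9,fy=3.9,interpolation=cv2.INTER_CUBIC)
cv2.imwrite("pics/c1.png",a);cv2.imwrite("pics/c2.png",b)
```

```text
(no output)
```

View pics/c1.png

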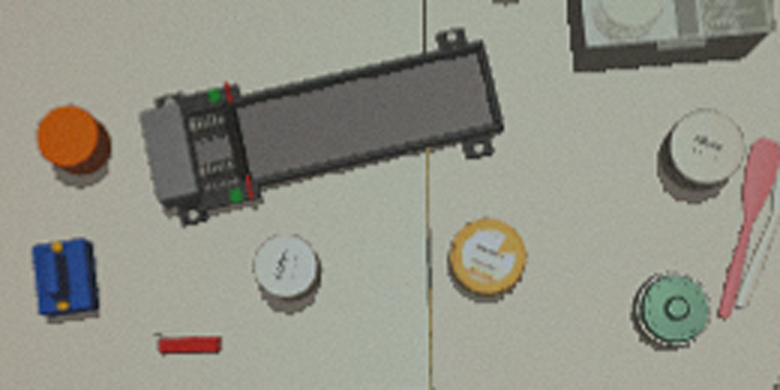

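View pics/c2.png

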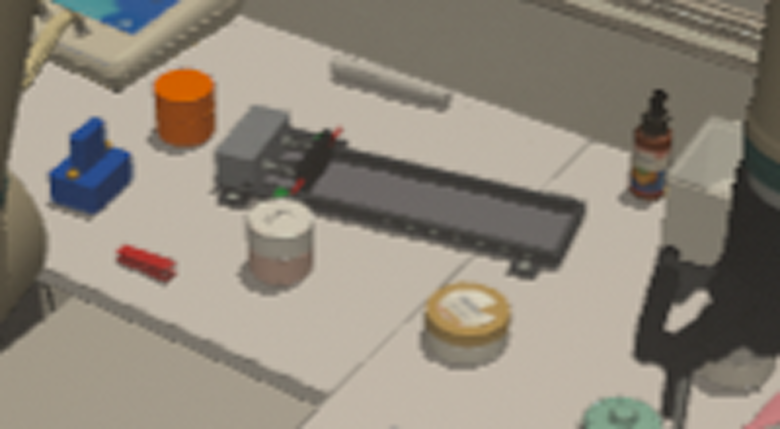

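```bash
cat >> h.py <<'E'
def lid(d,c0,z,r,mask):
    """circle centre: largest contour near pixel c0 of mask -> plane z -> centre"""
    n,l,s,c=cv2.connectedComponentsWithStats(mask.astype(np.uint8))
    k=l[int(c0[1]),int(c0[0])]
    ct=max(cv2.findContours((l==k).astype(np.uint8),cv2.RETR_EXTERNAL,cv2.CHAIN_APPROX_NONE)[0],key=len)
    P=onplane(d,ct.reshape(-1,2),z)[:,:2]
    (x,y),R=cv2.minEnclosingCircle(P.astype(np.float32)); e=cv2.fitEllipse(P.astype(np.float32)*1000)
    return (x,y,R,len(ct)),e
E
python3 - <<'E'
from h import *
import pickle
D=pickle.load(open("d0.pkl","rb"));d=D["top"]
print(np.array(d["K"]).round(1).tolist())
cr=lambda p:[[190+a/3,120+b/3] for a,b in p]
print("rim",onplane(d,cr([(482,42),(502,130)]),.016).round(4).tolist())
print("hous",onplane(d,cr([(142,105),(180,212)]),.04).round(4).tolist())
im=d["pixels"]; hsv=cv2.cvtColor(im,cv2.COLOR_BGR2HSV)
g=cv2.cvtColor(im,cv2.COLOR_BGR2GRAY)
print("jar row",im[208,262:312].tolist()[::2])
print("jar col",g[190:230,286].tolist())
print("tin",hsv[206,332:372].tolist()[::2])
S=hsv[...,1];H=hsv[...,0];V=hsv[...,2]
print(lid(d,(352-11,206),.029,.0325,(S>75)&(H>8)&(H<35)&(V>90)))
bl=(H>105)&(H<130)&(S>100)&(V>30)
sub=np.zeros_like(bl);sub[190:235,190:235]=bl[190:235,190:235]
ys,xs=np.nonzero(sub);print("blue",len(xs),xs.min(),xs.max(),ys.min(),ys.max())
for y in range(196,230): print(y,V[y,196:228].tolist())
E
```

```text
[[398.4, 0.0, 322.7], [0.0, 398.4, 200.7], [0.0, 0.0, 1.0]]
rim [[0.6396, -0.2204, 0.016], [0.5618, -0.2356, 0.016]]
hous [[0.5842, 0.0688, 0.04], [0.4923, 0.0358, 0.04]]
jar row [[153, 166, 163], [153, 166, 164], [156, 168, 166], [153, 166, 163], [156, 170, 165], [161, 172, 167], [120, 132, 132], [171, 177, 167], [169, 174, 167], [167, 174, 166], [167, 177, 168], [129, 134, 130], [174, 177, 169], [155, 155, 149], [171, 172, 166], [172, 175, 165], [184, 180, 172], [58, 66, 70], [163, 179, 171], [158, 172, 168], [155, 167, 163], [155, 170, 165], [156, 171, 164], [160, 171, 168], [153, 168, 164]]
jar col [167, 168, 165, 169, 170, 166, 168, 167, 165, 164, 173, 171, 172, 169, 175, 172, 167, 170, 174, 172, 173, 172, 170, 170, 171, 174, 172, 175, 148, 73, 78, 97, 101, 104, 90, 155, 169, 167, 168, 169]
tin [[45, 22, 91], [36, 15, 166], [34, 23, 169], [40, 18, 171], [20, 149, 157], [21, 148, 167], [53, 18, 173], [53, 13, 174], [30, 11, 144], [57, 14, 179], [99, 19, 177], [85, 16, 177], [69, 10, 173], [98, 17, 178], [104, 31, 191], [22, 127, 171], [20, 159, 170], [25, 18, 168], [36, 21, 171],
[... 4916 characters left out ...]
, 102, 96, 99, 102, 94, 86, 148, 169, 170, 164, 166]
226 [167, 166, 166, 166, 167, 167, 169, 170, 167, 139, 88, 95, 100, 101, 103, 102, 99, 101, 98, 96, 97, 91, 139, 159, 159, 157, 158, 164, 168, 170, 166, 163]
227 [166, 168, 166, 165, 164, 164, 163, 166, 167, 136, 92, 96, 98, 95, 93, 134, 160, 162, 161, 161, 159, 161, 164, 168, 169, 169, 168, 166, 169, 168, 167, 166]
228 [166, 168, 166, 161, 166, 166, 165, 166, 169, 161, 163, 157, 161, 155, 161, 163, 168, 170, 167, 170, 165, 172, 163, 168, 162, 164, 168, 164, 167, 167, 167, 164]
229 [167, 168, 167, 162, 166, 168, 164, 165, 169, 164, 164, 167, 171, 168, 163, 161, 164, 169, 166, 165, 167, 167, 166, 162, 165, 163, 165, 166, 168, 164, 167, 168]
```

Run:
```python
from h import *
import pickle
D=pickle.load(open("d0.pkl","rb"));d=D["top"]
im=d["pixels"]; f=cv2.GaussianBlur(im.astype(np.float32),(3,3),0)
m=np.zeros((400,640),bool);w=(f[...,0]-f[...,2]>-3)&(f.max(2)>120);m[190:228,268:305]=w[190:228,268:305]
print("jar",lid(d,(283,205),.05,.0265,m), m[196:222:2,272:300].astype(int).sum(1))
# screws
hsv=cv2.cvtColor(im,cv2.COLOR_BGR2HSV)
s=(hsv[...,0]>12)&(hsv[...,0]<35)&(hsv[...,1]>80)&(hsv[...,2]>95)
z=np.zeros_like(s);z[195:230,196:228]=s[195:230,196:228]
n,l,st,c=cv2.connectedComponentsWithStats(z.astype(np.uint8));print(st[1:,4],c[1:])
P=onplane(d,c[1:],.032);print("screw",P[:,:2].round(4).tolist())
# blue bright top
t=np.zeros_like(z);t[195:230,196:228]=((hsv[...,2]>100)&(hsv[...,0]>100)&(hsv[...,1]>100))[195:230,196:228]
pts=cv2.findNonZero(t.astype(np.uint8)).reshape(-1,2)
print("rect30",cv2.minAreaRect((onplane(d,pts,.03)[:,:2]*1000).astype(np.float32)))
# caddy edges
g=cv2.GaussianBlur(cv2.cvtColor(im,cv2.COLOR_BGR2GRAY),(0,0),.6).astype(np.float32)
A=np.deg2rad(11.);ux=np.array([np.cos(A),np.sin(A)]);uy=np.array([-ux[1],ux[0]])
rim=np.array([.6007,-.228])   # approx middle of -y end
q=np.arange(-60,60.5,1)/1000
for s_ in (.02,.06,.1,.14,.18):
    pr=0
    for k in (-.008,-.004,0,.004,.008):
        X=rim+np.outer(q,ux)+uy*(s_+k)
        uv=proj(d,np.c_[X,np.full(len(X),.016)]).astype(np.float32)
        pr=pr+cv2.remap(g,uv[:,:1],uv[:,1:],cv2.INTER_LINEAR).ravel()/5
    print(s_,pr[12:36].astype(int).tolist(),pr[88:112].astype(int).tolist())
```

```text
jar ((0.4454382061958313, -0.05246543139219284, 0.02445928566157818, 54), ((446.03948974609375, -52.53782272338867), (45.78997039794922, 46.376556396484375), 177.12600708007812)) [ 0  0 11 15 17 19 20 19 17 16 12  0  0]
[12  8] [[208.5 201.5]
 [210.5 221.5]]
screw [[0.4678, 0.1428], [0.4172, 0.1367]]
rect30 ((442.05950927734375, 139.01235961914062), (56.849449157714844, 42.96991729736328), 7.553827285766602)
0.02 [102, 96, 86, 76, 69, 65, 60, 56, 53, 50, 49, 51, 54, 58, 63, 69, 75, 82, 89, 96, 100, 101, 102, 102] [97, 94, 87, 78, 67, 57, 50, 46, 45, 47, 51, 55, 59, 64, 67, 70, 75, 79, 84, 90, 96, 103, 109, 112]
0.06 [157, 153, 146, 135, 121, 106, 92, 79, 67, 58, 53, 54, 57, 62, 68, 74, 82, 88, 95, 99, 100, 101, 101, 101] [97, 93, 86, 76, 65, 55, 48, 45, 46, 50, 57, 67, 79, 94, 112, 128, 142, 152, 157, 159, 160, 161, 162, 163]
0.1 [165, 161, 154, 141, 121, 101, 82, 67, 56, 52, 51, 54, 58, 64, 70, 77, 84, 90, 95, 98, 99, 99, 100, 99] [89, 82, 73, 62, 53, 47, 46, 46, 50, 57, 66, 80, 96, 114, 132, 149, 159, 164, 166, 167, 167, 166, 166, 166]
0.14 [153, 141, 123, 105, 90, 76, 64, 56, 51, 50, 54, 58, 63, 68, 76, 83, 90, 95, 97, 98, 98, 97, 97, 97] [85, 77, 66, 57, 49, 45, 45, 48, 54, 63, 75, 90, 108, 127, 143, 155, 162, 165, 165, 166, 165, 165, 165, 165]
0.18 [147, 133, 115, 97, 82, 69, 57, 51, 51, 53, 57, 62, 67, 73, 80, 87, 93, 96, 97, 97, 97, 97, 96, 96] [82, 73, 61, 51, 46, 45, 47, 53, 61, 72, 87, 104, 123, 141, 154, 161, 164, 165, 165, 164, 164, 164, 164, 165]
```

```bash
cat >> h.py <<'E'
A=np.deg2rad(12.05);ux=np.array([np.cos(A),np.sin(A)]);uy=np.array([-ux[1],ux[0]])
E
python3 - <<'E'
from h import *
import pickle
D=pickle.load(open("d0.pkl","rb"));d=D["top"];im=d["pixels"]
a0=np.deg2rad(11.);b=np.array([.6007,-.228])+.12*np.array([-np.sin(a0),np.cos(a0)])+.00025*ux
# b: on centre line
print("b",b)
g=cv2.GaussianBlur(cv2.cvtColor(im,cv2.COLOR_BGR2GRAY),(0,0),.6).astype(np.float32)
r=(im[...,2].astype(np.float32)-im[...,1])
def prof(img,q,off,z):
    pr=0
    for k in off:
        X=b+np.outer(q,uy)+ux*k
        uv=proj(d,np.c_[X,np.full(len(X),z)]).astype(np.float32)
        pr=pr+cv2.remap(img,uv[:,:1],uv[:,1:],cv2.INTER_LINEAR).ravel()/len(off)
    return pr.astype(int).tolist()
q=np.arange(-140,-100,1)/1000;print("end",prof(g,q,np.arange(-.03,.031,.01),.016))
q=np.arange(80,120,1)/1000;print("stop",prof(g,q,np.arange(-.025,.026,.01),.05))
q=np.arange(130,190,1)/1000;print("hous",prof(g,q,np.arange(-.02,.021,.01),.04))
R=(r>35);n,l,st,c=cv2.connectedComponentsWithStats(R.astype(np.uint8))
for i in range(1,n):
    if st[i,4]>2 and 235<c[i][0]<290 and 140<c[i][1]<195:
        for z in(.02,.035,): 
            p=onplane(d,[c[i]],z)[0,:2]-b; print(st[i,4],c[i],z,(p@ux).round(4),(p@uy).round(4))
E
```

```text
b [ 0.57804741 -0.11015255]
end [166, 166, 166, 166, 166, 166, 166, 166, 166, 166, 166, 166, 166, 166, 166, 163, 158, 148, 128, 106, 86, 72, 61, 56, 53, 54, 60, 69, 79, 88, 94, 96, 97, 97, 97, 96, 95, 95, 95, 95]
stop [87, 87, 87, 87, 87, 86, 86, 86, 87, 87, 87, 86, 86, 84, 79, 72, 61, 50, 42, 38, 37, 38, 39, 39, 40, 42, 45, 51, 58, 65, 72, 75, 76, 74, 73, 74, 75, 75, 74, 74]
hous [79, 79, 77, 78, 81, 83, 82, 78, 71, 63, 57, 56, 60, 68, 79, 90, 98, 103, 105, 106, 105, 105, 105, 104, 104, 103, 103, 102, 102, 102, 102, 103, 103, 103, 103, 102, 102, 102, 102, 102, 101, 101, 101, 101, 101, 102, 105, 111, 121, 133, 145, 155, 161, 163, 164, 164, 164, 164, 164, 164]
13 [265.76923077 150.23076923] 0.02 0.0445 0.1029
13 [265.76923077 150.23076923] 0.035 0.0402 0.1013
13 [272.61538462 181.76923077] 0.02 -0.0403 0.1028
13 [272.61538462 181.76923077] 0.035 -0.0432 0.1011
```

send_rows:
  increments:
    - {"gripper": -1,"linear": [0.23,0.48,-0.05],"delta_rot": [0,0,1.4]}
    - {"gripper": -1,"linear": [0.23,0.48,-0.05],"delta_rot": [0,0,1.4]}
    - {"gripper": -1,"linear": [0.23,0.48,-0.05],"delta_rot": [0,0,1.4]}
    - {"gripper": -1,"linear": [0.23,0.48,-0.05],"delta_rot": [0,0,1.4]}
    - {"gripper": -1,"linear": [0.23,0.48,-0.05],"delta_rot": [0,0,1.4]}
    - {"gripper": -1,"linear": [0.23,0.48,-0.05],"delta_rot": [0,0,1.4]}
    - {"gripper": -1,"linear": [0.23,0.48,-0.05],"delta_rot": [0,0,1.4]}
    - {"gripper": -1,"linear": [0.23,0.48,-0.05],"delta_rot": [0,0,1.4]}
  newtons: 30

```text
clock: 0.9
position: [0.386, -0.1727, 0.1937]
ee_rot: [0.0, 0.702, 0.713, 0.0]
contact_force: [1.0, -1.1, 0.7]
width: 0.0853
gripper_force: 0.0
```

send_rows:
  increments:
    - {"gripper": -1,"linear": [0.06,0.12,-0.07],"delta_rot": [0,0,0.196]}
    - {"gripper": -1,"linear": [0.06,0.12,-0.07],"delta_rot": [0,0,0.196]}
    - {"gripper": -1,"linear": [0.06,0.12,-0.07],"delta_rot": [0,0,0.196]}
    - {"gripper": -1,"linear": [0.06,0.12,-0.07],"delta_rot": [0,0,0.196]}
    - {"gripper": -1,"linear": [0.06,0.12,-0.07],"delta_rot": [0,0,0.196]}
    - {"gripper": -1,"linear": [0.06,0.12,-0.07],"delta_rot": [0,0,0.196]}

```text
clock: 1.5
position: [0.4458, -0.0556, 0.1243]
ee_rot: [0.0, 0.631, 0.776, -0.0]
contact_force: [1.2, 0.4, 0.5]
width: 0.0854
gripper_force: 0.0
```

```bash
cat >> h.py <<'E'
b=np.array([.57805,-.11015]);O=b+.029*uy
def st():
    s=get_state();w,x,y,z=s["ee_rot"];R=cv2.Rodrigues
    from scipy.spatial.transform import Rotation as Ro
    M=Ro.from_quat([x,y,z,w]).as_matrix();p=s["position"];r=p[:2]-O
    print("t",round(s["clock"],2),"p",p.round(4),"yaw_y",np.degrees(np.arctan2(M[1,1],M[0,1])).round(2),"tilt",M[:2,2].round(4),"F",np.round(s["contact_force"],1),"w",round(s["width"],4),"gf",round(s["gripper_force"],1),"caddy xy",(r@ux).round(4),(r@uy).round(4),"q6",s["qpos"][5].round(2))
    return s
def go(x,y):
    s=get_state()["position"];print("delta to",(np.array([x,y])-s[:2]).round(4))
def goc(cx,cy):
    P=O+cx*ux+cy*uy;go(*P)
E
python3 -c "
from h import *
st();go(.446,-.0525);goc(0,.042);print(O)"
```

```text
t 1.5 p [ 0.4458 -0.0556  0.1243] yaw_y 11.78 tilt [ 0.0004 -0.0008] F [1.2 0.4 0.5] w 0.0854 gf 0.0 caddy xy -0.1179 0.052 q6 -0.48
delta to [0.0002 0.0031]
delta to [0.1174 0.0149]
[ 0.57199581 -0.08178899]
```

send_rows:
  increments:
    - {"gripper": -1,"linear": [0,0.002,-0.05],"delta_rot": [0,0,0]}
    - {"gripper": -1,"linear": [0,0.002,-0.08],"delta_rot": [0,0,0]}
    - {"gripper": -1,"linear": [0,0.002,-0.106],"delta_rot": [0,0,0]}
    - {"gripper": -1,"linear": [0,0.002,-0.106],"delta_rot": [0,0,0]}
    - {"gripper": 1,"linear": [0,0.002,-0.106],"delta_rot": [0,0,0]}
    - {"gripper": 1,"linear": [0,0.002,-0.106],"delta_rot": [0,0,0]}
    - {"gripper": 1,"linear": [0,0.002,-0.106],"delta_rot": [0,0,0]}
    - {"gripper": 1,"linear": [0,0.002,-0.106],"delta_rot": [0,0,0]}
  newtons: 25

```text
clock: 2.3
position: [0.447, -0.0536, 0.0197]
ee_rot: [0.002, 0.63, 0.776, 0.0]
contact_force: [-1.8, -3.0, 7.0]
width: 0.0526
gripper_force: 25.9
```

```bash
python3 -c "
from h import *
st();goc(0,.042)"
```

```text
t 2.3 p [ 0.447  -0.0536  0.0197] yaw_y 11.83 tilt [ 0.0034 -0.0018] F [-1.8 -3.   7. ] w 0.0526 gf 25.9 caddy xy -0.1163 0.0536 q6 -0.48
delta to [0.1162 0.0129]
```

send_rows:
  increments:
    - {"gripper": 1,"linear": [0,0,0.045],"delta_rot": [0,0,0]}
    - {"gripper": 1,"linear": [0,0,0.07],"delta_rot": [0,0,0]}
    - {"gripper": 1,"linear": [0.045,0.005,0.07],"delta_rot": [0,0,0.004]}
    - {"gripper": 1,"linear": [0.09,0.01,0.07],"delta_rot": [0,0,0.004]}
    - {"gripper": 1,"linear": [0.116,0.012,0.07],"delta_rot": [0,0,0.004]}
    - {"gripper": 1,"linear": [0.116,0.012,0.07],"delta_rot": [0,0,0.004]}
    - {"gripper": 1,"linear": [0.116,0.012,0.07],"delta_rot": [0,0,0.004]}

```text
clock: 3.0
position: [0.5615, -0.0404, 0.0879]
ee_rot: [-0.0, 0.629, 0.778, -0.0]
contact_force: [-0.4, 0.4, -1.9]
width: 0.0524
gripper_force: 28.1
```

Run:
```python
from h import *
st();goc(0,.042)
import cv2
d=grab("scene");print(get_state()["position"])
uv=proj(d,[[*O,.05]])[0].astype(int)
c=d["pixels"][uv[1]-75:uv[1]+55,uv[0]-80:uv[0]+110]
cv2.imwrite("pics/s1.png",cv2.resize(c,None,fx=4,fy=4,interpolation=cv2.INTER_CUBIC))
```

```text
t 3.0 p [ 0.5615 -0.0404  0.0879] yaw_y 12.07 tilt [-0.0008  0.0002] F [-0.4  0.4 -1.9] w 0.0524 gf 28.1 caddy xy -0.0016 0.0427 q6 -0.41
delta to [ 0.0017 -0.0003]
[ 0.56051076 -0.04040271  0.08776816]
```

View pics/s1.png

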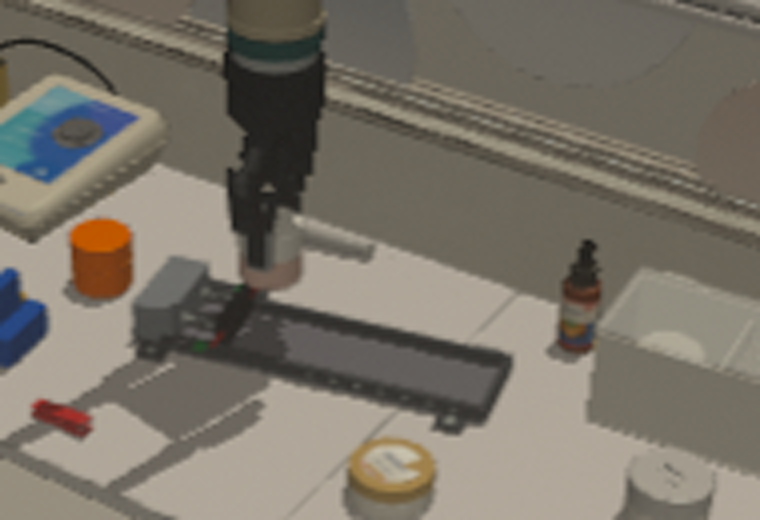

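send_rows:
  increments:
    - {"gripper": 1,"linear": [0.002,0,-0.03],"delta_rot": [0,0,0]}
    - {"gripper": 1,"linear": [0.002,0,-0.05],"delta_rot": [0,0,0]}
    - {"gripper": 1,"linear": [0.002,0,-0.058],"delta_rot": [0,0,0]}
    - {"gripper": 1,"linear": [0.002,0,-0.061],"delta_rot": [0,0,0]}
    - {"gripper": 1,"linear": [0.002,0,-0.063],"delta_rot": [0,0,0]}
    - {"gripper": 1,"linear": [0.002,0,-0.063],"delta_rot": [0,0,0]}

```text
clock: 3.65
position: [0.5642, -0.0408, 0.0257]
ee_rot: [0.001, 0.629, 0.777, 0.0]
contact_force: [0.1, 0.7, -1.5]
width: 0.0523
gripper_force: 28.1
```

```bash
python3 -c "
from h import *
st();goc(0,.042)"
```

```text
t 3.65 p [ 0.5642 -0.0408  0.0257] yaw_y 12.03 tilt [ 0.0014 -0.0003] F [ 0.1  0.7 -1.5] w 0.0523 gf 28.1 caddy xy 0.0009 0.0417 q6 -0.41
delta to [-0.0009  0.0001]
```

send_rows:
  increments:
    - {"gripper": 1,"linear": [0,0,-0.001],"delta_rot": [0,0,0]}
    - {"gripper": 1,"linear": [0,0,-0.002],"delta_rot": [0,0,0]}
    - {"gripper": 1,"linear": [0,0,-0.002],"delta_rot": [0,0,0]}

```text
clock: 3.95
position: [0.5643, -0.0408, 0.0237]
ee_rot: [0.001, 0.629, 0.777, 0.0]
contact_force: [-1.1, 0.5, 3.3]
width: 0.0525
gripper_force: 28.4
```

send_rows:
  increments:
    - {"gripper": -1,"linear": [0,0,0],"delta_rot": [0,0,0]}
    - {"gripper": -1,"linear": [0,0,0],"delta_rot": [0,0,0]}
    - {"gripper": -1,"linear": [0,0,0],"delta_rot": [0,0,0]}
    - {"gripper": -1,"linear": [0,0,0.04],"delta_rot": [0,0,0]}
    - {"gripper": -1,"linear": [0,0,0.085],"delta_rot": [0,0,0]}
    - {"gripper": -1,"linear": [-0.03,-0.04,0.1],"delta_rot": [0,0,0.14]}
    - {"gripper": -1,"linear": [-0.06,-0.08,0.1],"delta_rot": [0,0,0.29]}
    - {"gripper": -1,"linear": [-0.09,-0.12,0.1],"delta_rot": [0,0,0.44]}

```text
clock: 4.75
position: [0.4805, -0.1527, 0.1239]
ee_rot: [0.001, 0.454, 0.891, -0.0]
contact_force: [-0.0, -0.4, -0.4]
width: 0.0852
gripper_force: 0.0
```

```bash
python3 -c "
from h import *
st();go(.453,-.2192)"
```

```text
t 4.75 p [ 0.4805 -0.1527  0.1239] yaw_y 36.01 tilt [ 0.0021 -0.0013] F [-0.  -0.4 -0.4] w 0.0852 gf 0.0 caddy xy -0.1043 -0.0503 q6 -1.07
delta to [-0.0275 -0.0665]
```

send_rows:
  increments:
    - {"gripper": -1,"linear": [-0.027,-0.065,0],"delta_rot": [0,0,-0.42]}
    - {"gripper": -1,"linear": [-0.027,-0.065,-0.04],"delta_rot": [0,0,-0.42]}
    - {"gripper": -1,"linear": [-0.027,-0.065,-0.07],"delta_rot": [0,0,-0.42]}
    - {"gripper": -1,"linear": [-0.027,-0.065,-0.08],"delta_rot": [0,0,-0.42]}
    - {"gripper": -1,"linear": [-0.027,-0.065,-0.08],"delta_rot": [0,0,-0.42]}

```text
clock: 5.25
position: [0.453, -0.2159, 0.0417]
ee_rot: [-0.002, 0.632, 0.775, -0.0]
contact_force: [-0.6, 0.4, -0.7]
width: 0.0858
gripper_force: 0.0
```

```bash
python3 -c "
from h import *
st();go(.453,-.2192)"
```

```text
t 5.25 p [ 0.453  -0.2159  0.0417] yaw_y 11.67 tilt [-0.0029  0.0021] F [-0.6  0.4 -0.7] w 0.0858 gf 0.0 caddy xy -0.1444 -0.1063 q6 -0.79
delta to [ 0.     -0.0033]
```

send_rows:
  increments:
    - {"gripper": -1,"linear": [0,-0.002,-0.02],"delta_rot": [0,0,0.006]}
    - {"gripper": -1,"linear": [0,-0.002,-0.034],"delta_rot": [0,0,0.006]}
    - {"gripper": -1,"linear": [0,-0.002,-0.034],"delta_rot": [0,0,0.006]}
    - {"gripper": 1,"linear": [0,-0.002,-0.034],"delta_rot": [0,0,0.006]}
    - {"gripper": 1,"linear": [0,-0.002,-0.034],"delta_rot": [0,0,0.006]}
    - {"gripper": 1,"linear": [0,-0.002,-0.034],"delta_rot": [0,0,0.006]}
    - {"gripper": 1,"linear": [0,-0.002,-0.034],"delta_rot": [0,0,0.006]}
  newtons: 20

```text
clock: 5.95
position: [0.4551, -0.2189, 0.0104]
ee_rot: [0.001, 0.63, 0.777, 0.0]
contact_force: [-0.8, 1.5, 6.0]
width: 0.0641
gripper_force: 22.1
```

```bash
python3 -c "
from h import *
st()"
```

```text
t 5.95 p [ 0.4551 -0.2189  0.0104] yaw_y 11.9 tilt [ 0.0027 -0.0012] F [-0.8  1.5  6. ] w 0.0641 gf 22.1 caddy xy -0.143 -0.1097 q6 -0.79
```

send_rows:
  increments:
    - {"gripper": -1,"linear": [0,0,0],"delta_rot": [0,0,0]}
    - {"gripper": -1,"linear": [0,0,0],"delta_rot": [0,0,0]}
    - {"gripper": -1,"linear": [0,0,0],"delta_rot": [0,0,0]}
    - {"gripper": -1,"linear": [0,0,0.045],"delta_rot": [0,0,0]}
    - {"gripper": -1,"linear": [0.03,-0.03,0.08],"delta_rot": [0,0,-0.15]}
    - {"gripper": -1,"linear": [0.06,-0.06,0.08],"delta_rot": [0,0,-0.3]}
    - {"gripper": -1,"linear": [0.09,-0.1,0.08],"delta_rot": [0,0,-0.45]}
    - {"gripper": -1,"linear": [0.11,-0.13,0.08],"delta_rot": [0,0,-0.6]}

```text
clock: 6.75
position: [0.5662, -0.3512, 0.0895]
ee_rot: [0.002, 0.833, 0.553, 0.0]
contact_force: [0.2, -0.8, 0.4]
width: 0.0855
gripper_force: 0.0
```

Run:
```python
from h import *
import pickle
st()
d=grab("top");pickle.dump(d,open("d1.pkl","wb"));cv2.imwrite("pics/t1.png",d["pixels"][110:270,180:440])
hsv=cv2.cvtColor(d["pixels"],cv2.COLOR_BGR2HSV);H,S,V=cv2.split(hsv)
m=(S>75)&(H>8)&(H<35)&(V>90)
p=onplane(d,[[352,206]],.029)
ys,xs=np.nonzero(m[180:235,325:380]);print(len(xs),xs.min()+325,xs.max()+325,ys.min()+180,ys.max()+180)
k=(ys==ys[len(ys)//2]);c0=(xs[k].min()+325,ys[len(ys)//2]+180)
(x,y,R,n),e=lid(d,c0,.029,.0325,m);print(x,y,R,e)
for q in((x,y),np.array(e[0])/1000): r=np.array(q)-O;print("tin caddy",(r@ux).round(4),(r@uy).round(4))
```

```text
t 6.75 p [ 0.5662 -0.3512  0.0895] yaw_y -22.84 tilt [ 0.0025 -0.0022] F [ 0.2 -0.8  0.4] w 0.0855 gf 0.0 caddy xy -0.0619 -0.2623 q6 -0.26
1831 325 379 180 234
0.46004652976989746 -0.28037112951278687 0.1904977709054947 ((450.8317565917969, -272.3047790527344), (207.05078125, 375.9884948730469), 59.12726974487305)
tin caddy -0.1509 -0.1708
tin caddy -0.1583 -0.161
```

View pics/t1.png

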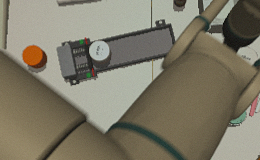

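Run:
```python
from h import *
import pickle
d=pickle.load(open("d1.pkl","rb"))
im=d["pixels"];g=cv2.cvtColor(im,cv2.COLOR_BGR2GRAY)
uv=proj(d,[[.5643,-.0408,.054]])[0];print(uv)
f=cv2.GaussianBlur(im.astype(np.float32),(3,3),0)
x0,y0=uv.astype(int)
for nm,w in(("g125",g>122),("br",(f[...,0]-f[...,2]>-3)&(f.max(2)>115))):
    m=np.zeros_like(w);m[y0-14:y0+15,x0-14:x0+15]=w[y0-14:y0+15,x0-14:x0+15]
    n,l,s,c=cv2.connectedComponentsWithStats(m.astype(np.uint8));k=1+s[1:,4].argmax();print(s[k],c[k])
    ys,xs=np.nonzero(l==k)
    (x,y,R,n),e=lid(d,(xs[len(xs)//2],ys[len(xs)//2]),.054,.0265,m)
    for q in((x,y),np.array(e[0])/1000): r=np.array(q)-O;print(nm,R,e[1],"jar caddy",(r@ux).round(4),(r@uy).round(4))
print(g[y0-14:y0+15,x0].tolist());print(g[y0,x0-14:x0+15].tolist())
```

```text
[279.73842548 160.63310451]
[265 146  28  25 410] [278.42439024 157.39512195]
g125 0.040048543363809586 (62.608802795410156, 66.53215789794922) jar caddy 0.0175 0.0418
g125 0.040048543363809586 (62.608802795410156, 66.53215789794922) jar caddy 0.0124 0.0419
[270 151  19  20 285] [279.22807018 160.10175439]
br 0.02500675991177559 (45.03971481323242, 46.70404052734375) jar caddy 0.0024 0.0425
br 0.02500675991177559 (45.03971481323242, 46.70404052734375) jar caddy 0.0028 0.0427
[176, 177, 179, 129, 122, 172, 185, 186, 183, 156, 160, 148, 139, 170, 177, 181, 179, 183, 179, 178, 182, 183, 180, 190, 134, 83, 61, 59, 58]
[43, 38, 41, 27, 172, 183, 181, 180, 182, 180, 183, 177, 110, 129, 177, 182, 185, 170, 179, 184, 181, 179, 182, 184, 131, 75, 102, 105, 100]
```

send_rows:
  increments:
    - {"gripper": -1,"linear": [-0.111,0.132,0],"delta_rot": [0,0,-0.962]}
    - {"gripper": -1,"linear": [-0.111,0.132,0],"delta_rot": [0,0,-0.962]}
    - {"gripper": -1,"linear": [-0.111,0.132,0],"delta_rot": [0,0,-0.962]}
    - {"gripper": -1,"linear": [-0.111,0.132,0],"delta_rot": [0,0,-0.962]}
    - {"gripper": -1,"linear": [-0.111,0.132,0],"delta_rot": [0,0,-0.962]}
    - {"gripper": -1,"linear": [-0.111,0.132,0],"delta_rot": [0,0,-0.962]}
    - {"gripper": -1,"linear": [-0.111,0.132,-0.04],"delta_rot": [0,0,-0.962]}
    - {"gripper": -1,"linear": [-0.111,0.132,-0.045],"delta_rot": [0,0,-0.962]}

```text
clock: 7.6
position: [0.4501, -0.2148, 0.0412]
ee_rot: [-0.002, 0.994, 0.108, -0.003]
contact_force: [-1.1, 0.2, -0.7]
width: 0.0857
gripper_force: 0.0
```

```bash
python3 -c "
from h import *
st();goc(-.143,-.1097)"
```

```text
t 7.6 p [ 0.4501 -0.2148  0.0412] yaw_y -77.57 tilt [-0.0061  0.0039] F [-1.1  0.2 -0.7] w 0.0857 gf 0.0 caddy xy -0.147 -0.1046 q6 0.77
delta to [ 0.005  -0.0042]
```

send_rows:
  increments:
    - {"gripper": -1,"linear": [0,0,0],"delta_rot": [0,0,0]}
    - {"gripper": -1,"linear": [0,0,0],"delta_rot": [0,0,0]}

```text
clock: 7.8
position: [0.4533, -0.2169, 0.0445]
ee_rot: [0.0, 0.994, 0.108, 0.0]
contact_force: [-0.6, -0.1, 0.4]
width: 0.0854
gripper_force: 0.0
```

```bash
python3 -c "
from h import *
st();goc(-.143,-.1097)"
```

```text
t 7.8 p [ 0.4533 -0.2169  0.0445] yaw_y -77.55 tilt [ 0.0005 -0.0004] F [-0.6 -0.1  0.4] w 0.0854 gf 0.0 caddy xy -0.1443 -0.1074 q6 0.77
delta to [ 0.0017 -0.002 ]
```

send_rows:
  increments:
    - {"gripper": -1,"linear": [0.0015,-0.002,-0.02],"delta_rot": [0,0,-0.007]}
    - {"gripper": -1,"linear": [0.0015,-0.002,-0.036],"delta_rot": [0,0,-0.007]}
    - {"gripper": -1,"linear": [0.0015,-0.002,-0.036],"delta_rot": [0,0,-0.007]}
    - {"gripper": 1,"linear": [0.0015,-0.002,-0.036],"delta_rot": [0,0,-0.007]}
    - {"gripper": 1,"linear": [0.0015,-0.002,-0.036],"delta_rot": [0,0,-0.007]}
    - {"gripper": 1,"linear": [0.0015,-0.002,-0.036],"delta_rot": [0,0,-0.007]}
    - {"gripper": 1,"linear": [0.0015,-0.002,-0.036],"delta_rot": [0,0,-0.007]}
  newtons: 25

```text
clock: 8.5
position: [0.4554, -0.2193, 0.0093]
ee_rot: [0.001, 0.995, 0.104, 0.001]
contact_force: [-0.6, -0.8, 6.6]
width: 0.0636
gripper_force: 27.9
```

```bash
python3 -c "
from h import *
st();goc(-.001,-.042)"
```

```text
t 8.5 p [ 0.4554 -0.2193  0.0093] yaw_y -78.01 tilt [ 0.0023 -0.0017] F [-0.6 -0.8  6.6] w 0.0636 gf 27.9 caddy xy -0.1428 -0.1101 q6 0.78
delta to [0.1244 0.0962]
```

send_rows:
  increments:
    - {"gripper": 1,"linear": [0,0,0.03],"delta_rot": [0,0,0]}
    - {"gripper": 1,"linear": [0,0,0.05],"delta_rot": [0,0,0]}
    - {"gripper": 1,"linear": [0.03,0.023,0.05],"delta_rot": [0,0,0]}
    - {"gripper": 1,"linear": [0.06,0.046,0.05],"delta_rot": [0,0,0]}
    - {"gripper": 1,"linear": [0.095,0.07,0.05],"delta_rot": [0,0,0]}
    - {"gripper": 1,"linear": [0.1255,0.0923,0.05],"delta_rot": [0,0,0.001]}
    - {"gripper": 1,"linear": [0.1255,0.0923,0.04],"delta_rot": [0,0,0.001]}
    - {"gripper": 1,"linear": [0.1255,0.0923,0.035],"delta_rot": [0,0,0.001]}

```text
clock: 9.3
position: [0.5796, -0.1255, 0.0421]
ee_rot: [-0.0, 0.994, 0.106, -0.001]
contact_force: [-0.6, -0.6, -1.3]
width: 0.0636
gripper_force: 28.6
```

send_rows:
  increments:
    - {"gripper": 1,"linear": [0,0,0],"delta_rot": [0,0,0]}
    - {"gripper": 1,"linear": [0,0,0],"delta_rot": [0,0,0]}

```text
clock: 9.5
position: [0.5787, -0.1269, 0.0427]
ee_rot: [-0.0, 0.995, 0.104, -0.001]
contact_force: [-0.3, 0.1, -1.5]
width: 0.0636
gripper_force: 28.6
```

```bash
python3 -c "
from h import *
st();goc(-.0008,-.046)"
```

```text
t 9.5 p [ 0.5787 -0.1269  0.0427] yaw_y -78.03 tilt [-0.0014  0.0001] F [-0.3  0.1 -1.5] w 0.0636 gf 28.6 caddy xy -0.0029 -0.0455 q6 1.03
delta to [ 0.0022 -0.    ]
```

send_rows:
  increments:
    - {"gripper": 1,"linear": [0.002,0,-0.008],"delta_rot": [0,0,0]}
    - {"gripper": 1,"linear": [0.002,0,-0.014],"delta_rot": [0,0,0]}
    - {"gripper": 1,"linear": [0.002,0,-0.014],"delta_rot": [0,0,0]}
    - {"gripper": 1,"linear": [0.002,0,-0.014],"delta_rot": [0,0,0]}

```text
clock: 9.9
position: [0.5816, -0.1265, 0.0286]
ee_rot: [-0.0, 0.995, 0.105, -0.0]
contact_force: [-0.1, -0.3, -0.3]
width: 0.0633
gripper_force: 28.6
```

```bash
python3 -c "
from h import *
st();goc(-.0008,-.046)"
```

```text
t 9.9 p [ 0.5816 -0.1265  0.0286] yaw_y -77.98 tilt [-0.0008  0.0001] F [-0.1 -0.3 -0.3] w 0.0633 gf 28.6 caddy xy 0.0 -0.0457 q6 1.03
delta to [-0.0008 -0.0005]
```

send_rows:
  increments:
    - {"gripper": 1,"linear": [-0.001,0,-0.003],"delta_rot": [0,0,0]}
    - {"gripper": 1,"linear": [-0.001,0,-0.006],"delta_rot": [0,0,0]}
    - {"gripper": 1,"linear": [-0.001,0,-0.006],"delta_rot": [0,0,0]}

```text
clock: 10.2
position: [0.5806, -0.1262, 0.0225]
ee_rot: [-0.0, 0.994, 0.105, -0.0]
contact_force: [-0.5, -0.6, -1.4]
width: 0.0633
gripper_force: 28.6
```

```bash
python3 -c "
from h import *
st()"
```

```text
t 10.2 p [ 0.5806 -0.1262  0.0225] yaw_y -77.96 tilt [-0.0008  0.0002] F [-0.5 -0.6 -1.4] w 0.0633 gf 28.6 caddy xy -0.0009 -0.0452 q6 1.03
```

send_rows:
  increments:
    - {"gripper": 1,"linear": [0,0,-0.003],"delta_rot": [0,0,0]}
    - {"gripper": 1,"linear": [0,0,-0.005],"delta_rot": [0,0,0]}
    - {"gripper": 1,"linear": [0,0,-0.007],"delta_rot": [0,0,0]}
    - {"gripper": 1,"linear": [0,0,-0.008],"delta_rot": [0,0,0]}
    - {"gripper": 1,"linear": [0,0,-0.008],"delta_rot": [0,0,0]}

```text
clock: 10.7
position: [0.5808, -0.1263, 0.0147]
ee_rot: [-0.0, 0.994, 0.105, -0.0]
contact_force: [0.0, -0.4, -0.5]
width: 0.0634
gripper_force: 28.6
```

```bash
python3 -c "
from h import *
st()"
```

```text
t 10.7 p [ 0.5808 -0.1263  0.0147] yaw_y -77.96 tilt [-0.0004  0.0001] F [ 0.  -0.4 -0.5] w 0.0634 gf 28.6 caddy xy -0.0007 -0.0454 q6 1.03
```

send_rows:
  increments:
    - {"gripper": 1,"linear": [0,0,-0.001],"delta_rot": [0,0,0]}
    - {"gripper": 1,"linear": [0,0,-0.002],"delta_rot": [0,0,0]}
    - {"gripper": 1,"linear": [0,0,-0.002],"delta_rot": [0,0,0]}

```text
clock: 11.0
position: [0.5811, -0.1264, 0.0134]
ee_rot: [0.0, 0.994, 0.105, 0.0]
contact_force: [-0.1, -0.2, 3.1]
width: 0.0638
gripper_force: 28.8
```

send_rows:
  increments:
    - {"gripper": -0.85,"linear": [0,0,0],"delta_rot": [0,0,0]}
    - {"gripper": -0.85,"linear": [0,0,0],"delta_rot": [0,0,0]}
    - {"gripper": -0.85,"linear": [0,0,0],"delta_rot": [0,0,0]}
    - {"gripper": -0.85,"linear": [0,0,0.03],"delta_rot": [0,0,0]}
    - {"gripper": -0.85,"linear": [0,0,0.08],"delta_rot": [0,0,0]}
    - {"gripper": -0.85,"linear": [0,0,0.12],"delta_rot": [0,0,0]}
    - {"gripper": -0.85,"linear": [-0.025,0.03,0.13],"delta_rot": [0,0,-0.04]}
    - {"gripper": -0.85,"linear": [-0.05,0.07,0.13],"delta_rot": [0,0,-0.088]}

```text
clock: 11.8
position: [0.533, -0.0574, 0.1455]
ee_rot: [0.001, 0.998, 0.059, 0.003]
contact_force: [0.5, 0.3, -0.4]
width: 0.0793
gripper_force: 0.0
```

send_rows:
  increments:
    - {"gripper": -0.4,"linear": [-0.09,0.195,0],"delta_rot": [0,0,0]}
    - {"gripper": -0.4,"linear": [-0.09,0.195,0],"delta_rot": [0,0,0]}
    - {"gripper": -0.4,"linear": [-0.09,0.195,0],"delta_rot": [0,0,0]}
    - {"gripper": -0.4,"linear": [-0.09,0.195,0],"delta_rot": [0,0,0]}
    - {"gripper": -0.4,"linear": [-0.09,0.195,0],"delta_rot": [0,0,0]}
    - {"gripper": -0.4,"linear": [-0.09,0.195,-0.02],"delta_rot": [0,0,0]}
    - {"gripper": -0.4,"linear": [-0.09,0.195,-0.04],"delta_rot": [0,0,0]}
    - {"gripper": -0.4,"linear": [-0.09,0.195,-0.04],"delta_rot": [0,0,0]}

```text
clock: 12.6
position: [0.4387, 0.1386, 0.101]
ee_rot: [0.0, 0.998, 0.061, -0.003]
contact_force: [-0.7, 0.2, -0.5]
width: 0.0598
gripper_force: 0.0
```

Run:
```python
from h import *
import pickle
st();go(.441,.139)
d=grab("top");pickle.dump(d,open("d2.pkl","wb"))
cv2.imwrite("pics/t2.png",cv2.resize(d["pixels"][120:240,190:390],None,fx=3.5,fy=3.5,interpolation=cv2.INTER_CUBIC))
hsv=cv2.cvtColor(d["pixels"],cv2.COLOR_BGR2HSV);H,S,V=cv2.split(hsv)
m=(S>75)&(H>8)&(H<35)&(V>90)
w=np.zeros_like(m);w[140:195,270:350]=m[140:195,270:350]
n,l,s,c=cv2.connectedComponentsWithStats(w.astype(np.uint8));k=1+s[1:,4].argmax();ys,xs=np.nonzero(l==k)
(x,y,R,n),e=lid(d,(xs[0],ys[0]),.033,.0325,w);print(R,e[1])
for q in((x,y),np.array(e[0])/1000): r=np.array(q)-O;print("tin caddy",(r@ux).round(4),(r@uy).round(4))
```

```text
t 12.6 p [0.4387 0.1386 0.101 ] yaw_y -82.96 tilt [-0.0051 -0.0009] F [-0.7  0.2 -0.5] w 0.0598 gf 0.0 caddy xy -0.0844 0.2434 q6 1.6
delta to [0.0023 0.0004]
0.032315656542778015 (61.553585052490234, 62.29323959350586)
tin caddy 0.0013 -0.0459
tin caddy 0.0012 -0.0463
```

View pics/t2.png

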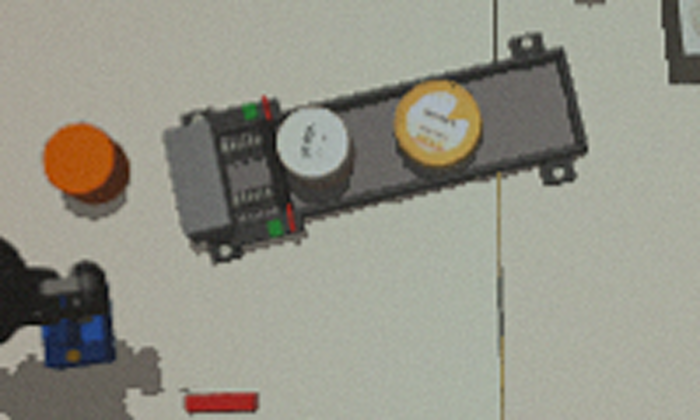

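send_rows:
  increments:
    - {"gripper": -0.4,"linear": [0.001,0,-0.03],"delta_rot": [0,0,0]}
    - {"gripper": -0.4,"linear": [0.001,0,-0.055],"delta_rot": [0,0,0]}
    - {"gripper": -0.4,"linear": [0.001,0,-0.066],"delta_rot": [0,0,0]}
    - {"gripper": -0.4,"linear": [0.001,0,-0.066],"delta_rot": [0,0,0]}
    - {"gripper": 1,"linear": [0.001,0,-0.066],"delta_rot": [0,0,0]}
    - {"gripper": 1,"linear": [0.001,0,-0.066],"delta_rot": [0,0,0]}
    - {"gripper": 1,"linear": [0.001,0,-0.066],"delta_rot": [0,0,0]}
    - {"gripper": 1,"linear": [0.001,0,-0.066],"delta_rot": [0,0,0]}
  newtons: 60

```text
clock: 13.45
position: [0.4428, 0.1388, 0.0379]
ee_rot: [-0.0, 0.998, 0.061, 0.001]
contact_force: [-0.2, 0.9, 4.0]
width: 0.0131
gripper_force: 61.3
```

send_rows:
  increments:
    - {"gripper": 1,"linear": [0,0,0],"delta_rot": [0,0,0]}
    - {"gripper": 1,"linear": [0,0,0],"delta_rot": [0,0,0]}

```text
clock: 13.65
position: [0.4428, 0.1389, 0.0379]
ee_rot: [-0.0, 0.998, 0.061, 0.001]
contact_force: [-0.0, -0.3, 5.5]
width: 0.0132
gripper_force: 61.6
```

```bash
python3 -c "
from h import *
st();goc(-.001,-.109)"
```

```text
t 13.65 p [0.4428 0.1389 0.0379] yaw_y -83.0 tilt [0.0021 0.0004] F [-0.  -0.3  5.5] w 0.0132 gf 61.6 caddy xy -0.0803 0.2428 q6 1.6
delta to [ 0.151  -0.3275]
```

send_rows:
  increments:
    - {"gripper": 1,"linear": [0,0,0.04],"delta_rot": [0,0,0]}
    - {"gripper": 1,"linear": [0,0,0.08],"delta_rot": [0,0,0]}
    - {"gripper": 1,"linear": [0.015,-0.035,0.1],"delta_rot": [0,0,0.02]}
    - {"gripper": 1,"linear": [0.03,-0.07,0.1],"delta_rot": [0,0,0.04]}
    - {"gripper": 1,"linear": [0.05,-0.11,0.1],"delta_rot": [0,0,0.06]}
    - {"gripper": 1,"linear": [0.07,-0.15,0.1],"delta_rot": [0,0,0.088]}
    - {"gripper": 1,"linear": [0.09,-0.19,0.1],"delta_rot": [0,0,0.088]}
    - {"gripper": 1,"linear": [0.11,-0.23,0.1],"delta_rot": [0,0,0.088]}

```text
clock: 14.45
position: [0.5519, -0.0929, 0.1365]
ee_rot: [-0.0, 0.994, 0.105, -0.0]
contact_force: [0.8, 0.7, -1.2]
width: 0.0129
gripper_force: 60.5
```

send_rows:
  increments:
    - {"gripper": 1,"linear": [0.02,-0.04,0],"delta_rot": [0,0,0]}
    - {"gripper": 1,"linear": [0.035,-0.08,0],"delta_rot": [0,0,0]}
    - {"gripper": 1,"linear": [0.04,-0.098,0],"delta_rot": [0,0,0]}
    - {"gripper": 1,"linear": [0.04,-0.098,-0.02],"delta_rot": [0,0,0]}
    - {"gripper": 1,"linear": [0.04,-0.098,-0.04],"delta_rot": [0,0,0]}
    - {"gripper": 1,"linear": [0.04,-0.098,-0.06],"delta_rot": [0,0,0]}
    - {"gripper": 1,"linear": [0.04,-0.098,-0.06],"delta_rot": [0,0,0]}
    - {"gripper": 1,"linear": [0.04,-0.098,-0.06],"delta_rot": [0,0,0]}

```text
clock: 15.25
position: [0.5914, -0.1888, 0.0766]
ee_rot: [-0.0, 0.994, 0.105, -0.001]
contact_force: [0.1, -0.2, -0.4]
width: 0.0127
gripper_force: 60.4
```

```bash
python3 -c "
from h import *
st();goc(-.001,-.110)"
```

```text
t 15.25 p [ 0.5914 -0.1888  0.0766] yaw_y -77.95 tilt [-0.0015  0.0007] F [ 0.1 -0.2 -0.4] w 0.0127 gf 60.4 caddy xy -0.0034 -0.1087 q6 0.94
delta to [ 0.0026 -0.0008]
```

send_rows:
  increments:
    - {"gripper": 1,"linear": [0.003,0,-0.01],"delta_rot": [0,0,0]}
    - {"gripper": 1,"linear": [0.003,0,-0.018],"delta_rot": [0,0,0]}
    - {"gripper": 1,"linear": [0.003,0,-0.022],"delta_rot": [0,0,0]}
    - {"gripper": 1,"linear": [0.003,0,-0.026],"delta_rot": [0,0,0]}
    - {"gripper": 1,"linear": [0.003,0,-0.03],"delta_rot": [0,0,0]}
    - {"gripper": 1,"linear": [0.003,0,-0.032],"delta_rot": [0,0,0]}
    - {"gripper": 1,"linear": [0.003,0,-0.032],"delta_rot": [0,0,0]}

```text
clock: 15.95
position: [0.5947, -0.1893, 0.0446]
ee_rot: [-0.0, 0.994, 0.105, -0.0]
contact_force: [-1.5, -0.2, -0.9]
width: 0.013
gripper_force: 60.4
```

```bash
python3 -c "
from h import *
st();goc(0,-.110)"
```

```text
t 15.95 p [ 0.5947 -0.1893  0.0446] yaw_y -77.97 tilt [-0.0005  0.0002] F [-1.5 -0.2 -0.9] w 0.013 gf 60.4 caddy xy -0.0002 -0.1099 q6 0.94
delta to [ 0.0002 -0.0001]
```

send_rows:
  increments:
    - {"gripper": 1,"linear": [0,0,-0.001],"delta_rot": [0,0,0]}
    - {"gripper": 1,"linear": [0,0,-0.002],"delta_rot": [0,0,0]}
    - {"gripper": 1,"linear": [0,0,-0.003],"delta_rot": [0,0,0]}
    - {"gripper": 1,"linear": [0,0,-0.003],"delta_rot": [0,0,0]}

```text
clock: 16.35
position: [0.595, -0.1894, 0.042]
ee_rot: [0.0, 0.994, 0.105, 0.0]
contact_force: [-0.9, 0.3, -0.9]
width: 0.0126
gripper_force: 60.4
```

Run:
```python
from h import *
st()
d=grab("scene")
uv=proj(d,[[*O,.05]])[0].astype(int)
c=d["pixels"][uv[1]-60:uv[1]+60,uv[0]-60:uv[0]+90]
cv2.imwrite("pics/s2.png",cv2.resize(c,None,fx=4.5,fy=4.5,interpolation=cv2.INTER_CUBIC))
```

```text
t 16.35 p [ 0.595  -0.1894  0.042 ] yaw_y -77.97 tilt [ 0.0003 -0.0002] F [-0.9  0.3 -0.9] w 0.0126 gf 60.4 caddy xy 0.0001 -0.1101 q6 0.94
```

View pics/s2.png

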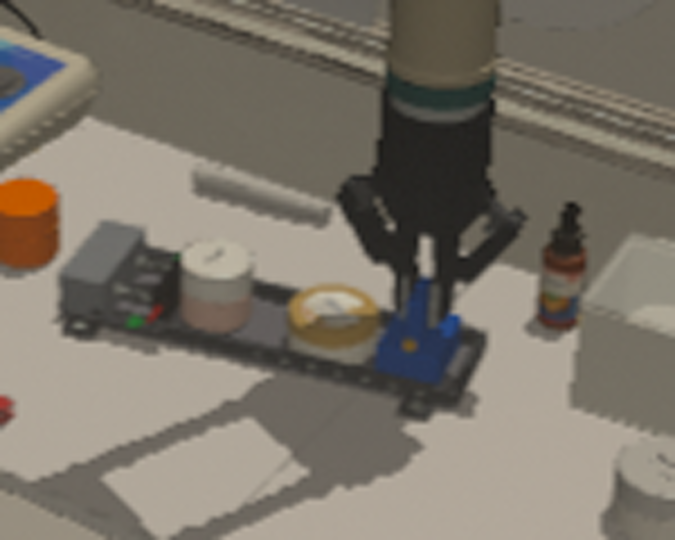

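send_rows:
  increments:
    - {"gripper": 1,"linear": [0,0,-0.001],"delta_rot": [0,0,0]}
    - {"gripper": 1,"linear": [-0.0015,0.007,-0.001],"delta_rot": [0,0,0]}
    - {"gripper": 1,"linear": [-0.0025,0.012,-0.001],"delta_rot": [0,0,0]}
    - {"gripper": 1,"linear": [-0.004,0.018,-0.001],"delta_rot": [0,0,0]}
    - {"gripper": 1,"linear": [-0.005,0.0235,-0.001],"delta_rot": [0,0,0]}
    - {"gripper": 1,"linear": [-0.006,0.0285,-0.001],"delta_rot": [0,0,0]}
    - {"gripper": 1,"linear": [-0.0065,0.031,-0.001],"delta_rot": [0,0,0]}
    - {"gripper": 1,"linear": [-0.0065,0.031,-0.001],"delta_rot": [0,0,0]}

```text
clock: 17.2
position: [0.5893, -0.1582, 0.0418]
ee_rot: [0.001, 0.994, 0.105, 0.001]
contact_force: [-0.5, -1.8, 6.1]
width: 0.0129
gripper_force: 61.6
```

```bash
python3 -c "
from h import *
s=st();print('F along uy',s['contact_force'][:2]@uy)"
```

```text
t 17.2 p [ 0.5893 -0.1582  0.0418] yaw_y -77.92 tilt [ 0.0022 -0.0012] F [-0.5 -1.8  6.1] w 0.0129 gf 61.6 caddy xy 0.0009 -0.0784 q6 0.98
F along uy -1.6309432205527097
```

send_rows:
  increments:
    - {"gripper": 1,"linear": [-0.0007,0.002,0.0006],"delta_rot": [0,0,0]}
    - {"gripper": 1,"linear": [-0.001,0.004,0.0006],"delta_rot": [0,0,0]}
    - {"gripper": 1,"linear": [-0.0015,0.006,0.0006],"delta_rot": [0,0,0]}
    - {"gripper": 1,"linear": [-0.002,0.008,0.0006],"delta_rot": [0,0,0]}
    - {"gripper": 1,"linear": [-0.0025,0.01,0.0006],"delta_rot": [0,0,0]}
    - {"gripper": 1,"linear": [-0.0025,0.01,0.0006],"delta_rot": [0,0,0]}

```text
clock: 17.8
position: [0.5863, -0.1484, 0.0418]
ee_rot: [0.0, 0.994, 0.105, 0.0]
contact_force: [-0.0, -3.7, 6.0]
width: 0.0132
gripper_force: 61.6
```

```bash
python3 -c "
from h import *
s=st();print('F along uy',s['contact_force'][:2]@uy)"
```

```text
t 17.8 p [ 0.5863 -0.1484  0.0418] yaw_y -77.95 tilt [ 0.0009 -0.0006] F [-0.  -3.7  6. ] w 0.0132 gf 61.6 caddy xy 0.0001 -0.0681 q6 1.0
F along uy -3.643928021378247
```

send_rows:
  increments:
    - {"gripper": 1,"linear": [-0.0004,0.002,0.0005],"delta_rot": [0,0,0]}
    - {"gripper": 1,"linear": [-0.0008,0.004,0.001],"delta_rot": [0,0,0]}
    - {"gripper": 1,"linear": [-0.0013,0.006,0.001],"delta_rot": [0,0,0]}
    - {"gripper": 1,"linear": [-0.0013,0.006,0.001],"delta_rot": [0,0,0]}

```text
clock: 18.2
position: [0.5844, -0.143, 0.0419]
ee_rot: [0.001, 0.994, 0.105, -0.0]
contact_force: [1.2, -6.0, 1.1]
width: 0.0127
gripper_force: 60.8
```

```bash
python3 -c "
from h import *
s=st();print('F along uy',s['contact_force'][:2]@uy)"
```

```text
t 18.2 p [ 0.5844 -0.143   0.0419] yaw_y -77.93 tilt [-0.0006 -0.0014] F [ 1.2 -6.   1.1] w 0.0127 gf 60.8 caddy xy -0.0007 -0.0624 q6 1.01
F along uy -6.150328225915182
```

send_rows:
  increments:
    - {"gripper": 1,"linear": [-0.0003,0.002,0],"delta_rot": [0,0,0]}
    - {"gripper": 1,"linear": [-0.0007,0.004,0],"delta_rot": [0,0,0]}
    - {"gripper": 1,"linear": [-0.001,0.006,0],"delta_rot": [0,0,0]}
    - {"gripper": 1,"linear": [-0.0014,0.008,0],"delta_rot": [0,0,0]}
    - {"gripper": 1,"linear": [-0.0016,0.009,0],"delta_rot": [0,0,0]}
    - {"gripper": 1,"linear": [-0.0016,0.009,0],"delta_rot": [0,0,0]}
    - {"gripper": 1,"linear": [-0.0016,0.009,0],"delta_rot": [0,0,0]}

```text
clock: 18.9
position: [0.5832, -0.1353, 0.0419]
ee_rot: [0.002, 0.994, 0.105, -0.0]
contact_force: [1.8, -8.5, -0.6]
width: 0.0126
gripper_force: 60.7
```

Run:
```python
from h import *
s=st();print('F along uy',s['contact_force'][:2]@uy)
a=grab("top")["pixels"];d=grab("scene")
uv=proj(d,[[*O,.05]])[0].astype(int)
c=d["pixels"][uv[1]-50:uv[1]+50,uv[0]-60:uv[0]+75]
c=cv2.resize(c,(540,400),interpolation=cv2.INTER_CUBIC)
t=cv2.resize(a[135:205,235:295],None,fx=4,fy=4,interpolation=cv2.INTER_CUBIC)
o=np.zeros((400,790,3),np.uint8);o[:,:540]=c;o[:280,545:785]=t;cv2.imwrite("pics/f1.png",o)
```

```text
t 18.9 p [ 0.5832 -0.1353  0.0419] yaw_y -77.91 tilt [ 0.0001 -0.0035] F [ 1.8 -8.5 -0.6] w 0.0126 gf 60.7 caddy xy -0.0002 -0.0547 q6 1.02
F along uy -8.69592120423587
```

View pics/f1.png

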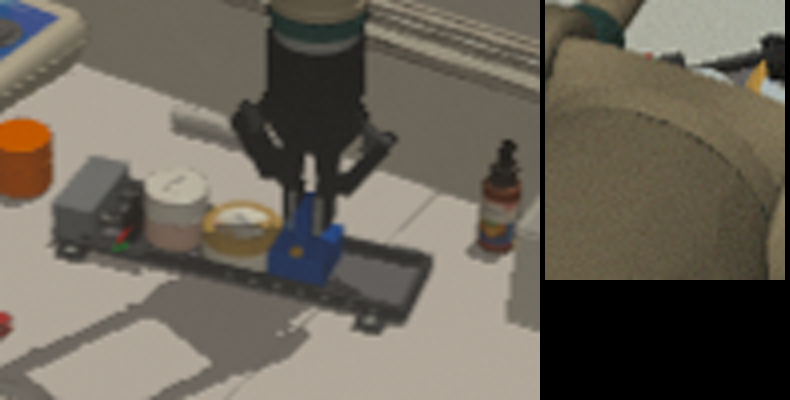

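```bash
cat > red.py <<'E'
from h import *
import pickle,sys
d0=pickle.load(open("d0.pkl","rb"))["scene"]
d1=grab("scene")
s=st();print('F along uy',(s['contact_force'][:2]@uy).round(2))
for d in(d0,d1):
    im=d["pixels"].astype(np.float32);B,G,R=cv2.split(im)
    for nm,w in(("red",np.clip(R-np.maximum(G,B)-25,0,None)),("green",np.clip(G-np.maximum(R,B)-15,0,None))):
        for sx in(-.046,.046):
            c=proj(d,[[*(O+sx*ux+.08*uy),.025]])[0]
            x0,y0=c.astype(int);yy,xx=np.mgrid[y0-9:y0+10,x0-9:x0+10];ww=w[y0-9:y0+10,x0-9:x0+10]
            if ww.sum()<5: print(nm,sx,"none");continue
            u=[(ww*xx).sum()/ww.sum(),(ww*yy).sum()/ww.sum()]
            p=onplane(d,[u],.022)[0,:2]-O;print(nm,sx,np.round(u,2),int((ww>0).sum()),(p@ux).round(4),(p@uy).round(4))
E
python3 red.py
```

```text
t 19.05 p [ 0.5832 -0.1353  0.0419] yaw_y -77.91 tilt [ 0.0001 -0.0034] F [ 1.7 -8.2  0.1] w 0.013 gf 60.7 caddy xy -0.0002 -0.0547 q6 1.02
F along uy -8.39
red -0.046 [295.99 187.14] 8 -0.0399 0.0749
red 0.046 [305.84 173.59] 8 0.0451 0.0756
green -0.046 [291.5  188.89] 10 -0.0544 0.0843
green 0.046 none
red -0.046 [292.3  186.32] 8 -0.0403 0.0877
red 0.046 none
green -0.046 [291.62 189.39] 7 -0.0567 0.0828
green 0.046 none
```

send_rows:
  increments:
    - {"gripper": 1,"linear": [-0.0002,0.001,0],"delta_rot": [0,0,0]}
    - {"gripper": 1,"linear": [-0.0004,0.002,-0.0003],"delta_rot": [0,0,0]}
    - {"gripper": 1,"linear": [-0.0004,0.002,-0.0003],"delta_rot": [0,0,0]}
    - {"gripper": 1,"linear": [-0.0004,0.002,-0.0003],"delta_rot": [0,0,0]}
    - {"gripper": 1,"linear": [-0.0004,0.002,-0.0003],"delta_rot": [0,0,0]}
    - {"gripper": 1,"linear": [-0.0004,0.002,-0.0003],"delta_rot": [0,0,0]}
    - {"gripper": 1,"linear": [-0.0004,0.002,-0.0003],"delta_rot": [0,0,0]}
    - {"gripper": 1,"linear": [-0.0004,0.002,-0.0003],"delta_rot": [0,0,0]}

```text
clock: 19.85
position: [0.5832, -0.134, 0.0419]
ee_rot: [0.002, 0.994, 0.105, 0.0]
contact_force: [0.9, -10.1, 1.9]
width: 0.0127
gripper_force: 60.8
```

```bash
python3 red.py
python3 - <<'E'
from h import *
d=grab("scene");uv=proj(d,[[*O,.03]])[0].astype(int)
c=d["pixels"][uv[1]-40:uv[1]+35,uv[0]-50:uv[0]+50]
cv2.imwrite("pics/f2.png",cv2.resize(c,None,fx=7.5,fy=7.5,interpolation=cv2.INTER_CUBIC))
E
```

```text
t 19.9 p [ 0.5831 -0.134   0.042 ] yaw_y -77.89 tilt [ 0.001  -0.0048] F [ 1.7 -9.3  0.1] w 0.013 gf 60.8 caddy xy -0.0 -0.0534 q6 1.02
F along uy -9.47
red -0.046 [295.99 187.14] 8 -0.0399 0.0749
red 0.046 [305.84 173.59] 8 0.0451 0.0756
green -0.046 [291.5  188.89] 10 -0.0544 0.0843
green 0.046 none
red -0.046 [291.87 186.46] 8 -0.0415 0.0886
red 0.046 none
green -0.046 [291.88 189.36] 8 -0.0563 0.0821
green 0.046 none
```

View pics/f2.png

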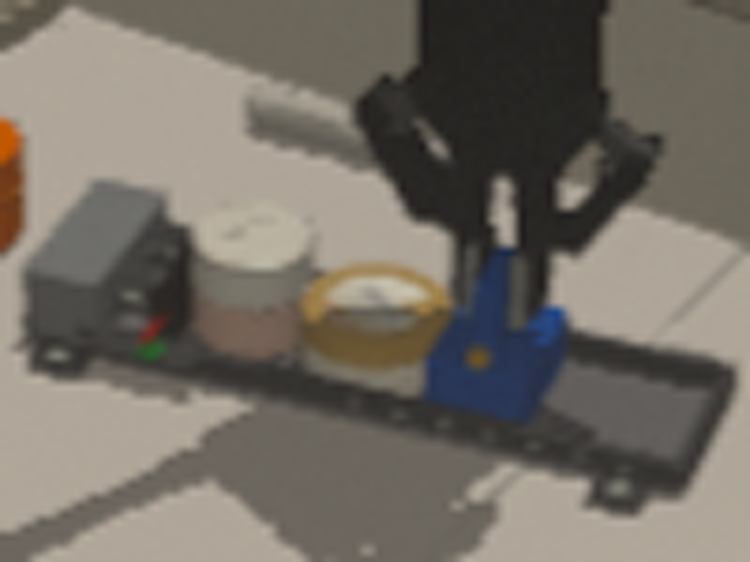

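```bash
python3 -c "
from h import *
print(sign_off())"
```

```text
the job is handed in; nothing more can be done
None
```

I packed the jar, tin and block in that order and handed the job in at about 20 s. The arm was still gripping the block and pushing with about 9.5 N. The stop was pressed back about 14 mm, estimated from the camera, with the near red pointer inside its green mark; the far pointer was hidden from view.

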